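# Put three workshop containers back in their own holders

### The arm

A 6-joint arm with a two-finger parallel gripper is mounted at the origin on a cart in front of the work surface, level with it; the furniture and walls round the work are solid. World frame = base frame: x ahead of the robot, y to its left, z up, the work surface at z = 0. Lengths are in mm, angles in rad, forces in N, time in s.
With the tool pointing down it reaches from about 300 to 875 mm from the base axis. Payload 6.4 kg.
Tool frame: the origin (TCP) lies between the finger pads; the fingertips stand 17 mm ahead of it and the grasp point (between the pads) lies 2 mm behind it; z points along the fingers, y is the line along which they close (so a half turn about z gives the same grasp; the last joint's range is limited). The gripper opens to 88 mm and grips with 3 to 60 N. Pads are 18 mm wide; open, the fingers measure 123 mm over their backs; the gripper's body (75 mm by 187 mm) begins 45 mm behind the grasp point.
Start: joints at [-1.549, 0.181, 1.607, -0, 1.354, -0.206], TCP at [129.87, -560.156, 255.714] pointing down, gripper open.
Joint ranges: [-2.99, 2.99], [-0.89, 2.07], [0.3, 2.58], [-1.14, 4.28], [0, 2.63], [-3.12, 3.12]. Speed limits (rad/s): [2.57, 2.57, 3.01, 3.14, 3.14, 3.14].

### API

Orientations are given as a unit quaternion [x, y, z, w].
In Python, from bench import * gives the robot as it stands.
- The arm moves only by the shell command python3 -m inch 'ROWS'. ROWS is JSON, a list of rows, each an object with "translation": the shift along the tool's x, y, z scaled (see below), a list of three; "angular": the turn, a rotation vector about the tool's x, y, z scaled (see below), a list of three; "fingers": the gripper command: -1 is shut, 1 is fully open, values between are in proportion. In form: [{"translation": [x, y, z], "angular": [rx, ry, rz], "fingers": fingers}, ...]. A call has 1 to 5 rows; each row shifts and turns the commanded pose from where the row before left it, along the tool's axes as they then stand; what a row does not reach is not made up. The controller multiplies each number of a shift by 0.1 m and each number of a turn by pi rad. A row lasts 1/12 s, in which the tool goes at most 41.7 mm and 7.16 degrees, less where a joint would pass 70% of its speed; a pose out of reach is approached as far as the arm can. A call with a number of a shift or a turn outside -1 to 1 is refused whole. A call with a gripper value outside its range is refused whole. The fingers move at their own pace and stop on an object; the grip force is fixed at half the most. Time passes only in rows, so rows that do not move let the fingers close. It gives the time, the measured TCP pose, the force, the opening and the grip force at its end, in the units of the state.
- sense(): the state, without advancing time (a new reading comes with each control period).
- capture(name): name is "scene" or "side" or "wrist"; returns a dict with "image" (384x512x3 uint8, red, green, blue), "mtx" (3x3 intrinsics, pixels), "R" (3x3) and "t" (3): a world point X has camera coordinates R X + t. Camera axes: x right, y down, z forward; pixel columns grow to the right and rows downward; lengths in mm; the calibration is good to about 2 mm. A picture is of the moment at which its call begins. There is no depth.
- sign_off(): hands the job in; it is judged then, once.
The state is a dict: "t": time; "joints": joint angles; "joint_velocities": joint speeds; "tau": joint torques, N m; "eef_pos": TCP position; "orientation": TCP orientation; "contact_force": force on the tool from outside, world axes, zero at the start; "ft_torque": the same for the moment, N m; "width": finger opening in mm; "grasp_force": force on a finger pad.
Only numpy, scipy, OpenCV 4.12 (cv2) and the standard library are available. Lean on these libraries where they do the work, as an engineer would, in place of code of your own. Each camera call takes 0.05 s, during which the arm holds its last target. There are 200 camera calls.

### The job

The oil bottle, the glue bottle and the small white jar have been put back in each other's holders: move them so that the oil bottle stands in the round dish, the glue bottle in the oblong tray and the jar in the square wooden tray, each upright on the holder's floor and in its middle to within about a centimetre, and let go. You can park one on a free patch of bench meanwhile; set them down gently in the holders, never tip one over, and leave the tape roll, the bearing ring and the wheel hub where they are.

Things in the scene. Friction and masses are not known exactly. Their poses are not given: they have to be found in the camera images.
- oil_bottle_center (a point): Oil bottle: black with a pale band and pointed cap; loose, 0.11-0.23 kg, upright, 155 mm tall. Round body 46 mm in diameter up to 122 mm above its foot, then cap 26 mm wide to 135 mm, spout 14 mm wide to 155 mm. Point: on its axis, 77.5 mm above its foot; z up. Grip the body about 108 mm above its foot, so that the spout clears the palm. Starts in the square tray.
- glue_bottle_center (a point): Glue bottle: white with a long thin nozzle; loose, 0.05-0.10 kg, upright, 125 mm tall. Round body 38 mm in diameter up to 86 mm above its foot (full width even at the rounded shoulder), neck 18 mm wide to 95 mm, nozzle 10 mm wide to 125 mm. Point: on its axis, 62.5 mm above its foot; z up. Grip the body about 76 mm above its foot. Starts in the round dish.
- pill_jar_center (a point): Small white plastic jar with a flat white cap and a paper label; loose, 0.06-0.13 kg, upright, 85 mm tall, 48 mm in diameter over body and cap. Point: on its axis, half-way up (42.5 mm above its foot); z up. Grip it about 55 mm above its foot. Starts in the oblong tray.
- round_dish: Round dish of bare aluminium, 100 mm in diameter at the rim, about 92 mm at the foot, inside floor about 86 mm across. The floor on which things stand is 4 mm above the bench top, the rim 12 mm above it. Fixed to the bench. Origin: centre of its underside, on the bench top; z up.
- square_tray: Square tray of brown wood, 100 x 100 mm outside, 92 x 92 mm inside; floor 4 mm above the bench top, rim 12 mm above it. Fixed to the bench. Origin: centre of its underside, on the bench top; z up; x and y parallel to its sides.
- oblong_tray: Oblong tray of plain dark steel sheet, 84 x 144 mm outside, 76 x 136 mm inside; floor 4 mm above the bench top, rim 12 mm above it. Fixed to the bench. Origin: centre of its underside, on the bench top; z up; y along its length.
- tape_roll: Black roll of tape lying flat, 73 mm in diameter, 19 mm high; loose, to be left alone. Origin: centre of its underside.
- bearing_cup: Grey steel bearing ring lying flat, 44 mm in diameter, 12 mm high; loose, to be left alone. Origin: centre of its underside.
- hub_front: Grey bicycle wheel hub lying on its side behind the vice at the far left, 43 mm thick, 100 mm long along its y axis; loose, leave alone. Origin: centre of its underside. The bench amid the listed things is free; not free are the vice (0.25 m tall; x under 0.60, y over -0.06) and the bowl and crates (x over 0.52, y under -0.30).
Not all that is in view belongs to the job. Leave any purple look-alike of the part that bears glue_bottle_center alone.

How it is judged (in metres and radians):
At the end, for the whole second after the job is handed in: The oil bottle stands in the round dish, the glue bottle in the oblong tray and the jar in the square tray: each within 15 mm of the holder's centre (horizontally), its foot on the holder's floor within 6 mm, upright within 7 degrees, released and at rest (horizontal distance between oil_bottle_center and round_dish below 0.015 m and z of oil_bottle_center in the frame of round_dish between 0.0755 and 0.0875 m and angle between each of oil_bottle_center, glue_bottle_center, pill_jar_center's own z axis and vertical below 0.12 rad and linear speed of each of oil_bottle, glue_bottle, pill_jar below 0.02 m/s and horizontal distance between glue_bottle_center and oblong_tray below 0.015 m and z of glue_bottle_center in the frame of oblong_tray between 0.0605 and 0.0725 m and horizontal distance between pill_jar_center and square_tray below 0.015 m and z of pill_jar_center in the frame of square_tray between 0.0405 and 0.0525 m); the robot touches nothing.
It fails at once if the oil bottle, the glue bottle or the jar is tipped over (leans more than 35 degrees) (angle between any of oil_bottle_center, glue_bottle_center, pill_jar_center's own z axis and vertical above 0.61 rad).
It fails at once if the tape roll, the bearing ring or the wheel hub is moved by more than 20 mm (distance of any of tape_roll, bearing_cup, hub_front from where it was at the start of the episode above 0.02 m).
It fails at once if one of the three containers is dropped or slammed into a holder (contact force over 80 N) (contact force between any of oil_bottle, glue_bottle, pill_jar and square_tray above 80 N or contact force between any of oil_bottle, glue_bottle, pill_jar and round_dish above 80 N or contact force between any of oil_bottle, glue_bottle, pill_jar and oblong_tray above 80 N).
It also fails if it takes over 102 s, if anything falls off the work surface, if the arm or the gripper's body presses on something with over 40 N, if the wrist force passes 120 N, or if a joint passes its speed limit or range.

## Working session

There is one attempt and no reset: what is moved stays moved. The work goes in short steps, Python scripts to look and compute and a shell command to move; the robot and the scene stay as the last step left them, time stands still between calls to the robot, and variables do not carry over. Pictures are saved under pics/ and viewed, at most 14 in all, crops included, and the job is handed in when it is done.

```bash
ls; mkdir -p pics
python3 - <<'E'
from bench import *
import cv2
for n in ("scene","side"):
    c=capture(n); cv2.imwrite(f"pics/{n}0.png",cv2.resize(c["image"][:,:,::-1],(800,600)))
    print(n,c["mtx"].tolist(),(-c["R"].T@c["t"]).round(0), c["R"].round(3).tolist())
s=sense(); print(s)
E
```

```text
pics
scene [[358.6371922634077, 0.0, 245.15040561510952], [0.0, 358.6371922634077, 183.45952301127463], [0.0, 0.0, 1.0]] [707. 683. 797.] [[-0.966, 0.258, -0.007], [0.182, 0.661, -0.728], [-0.183, -0.705, -0.685]]
side [[476.01568785425974, 0.0, 251.17937499592622], [0.0, 476.01568785425974, 196.73946834000844], [0.0, 0.0, 1.0]] [  598. -1138.   610.] [[0.997, 0.07, 0.014], [0.043, -0.442, -0.896], [-0.057, 0.894, -0.444]]
{'t': 0.1, 'joints': array([-1.54925531e+00,  1.81461136e-01,  1.60785868e+00, -2.38946572e-05,
        1.35380424e+00, -2.06303146e-01]), 'joint_velocities': array([-0.00027386, -0.00249641, -0.0018593 , -0.0001562 , -0.00069107,
       -0.0004106 ]), 'tau': array([ 6.21017989e-04, -4.34820914e+01, -3.42693937e+01,  7.04849325e-02,
        3.40069213e-02, -3.40913243e-05]), 'eef_pos': array([ 129.87864491, -559.69104654,  254.92721125]), 'orientation': array([ 9.93517310e-01,  1.13678357e-01,  5.90202994e-05, -7.63512530e-04]), 'contact_force': array([-0.47535012, -0.1866058 , -0.11015966]), 'ft_torque': array([-0.08685558, -0.06056312,  0.02924937]), 'grasp_force': 0.0, 'width': 88.1677696155754}
```

View pics/scene0.png

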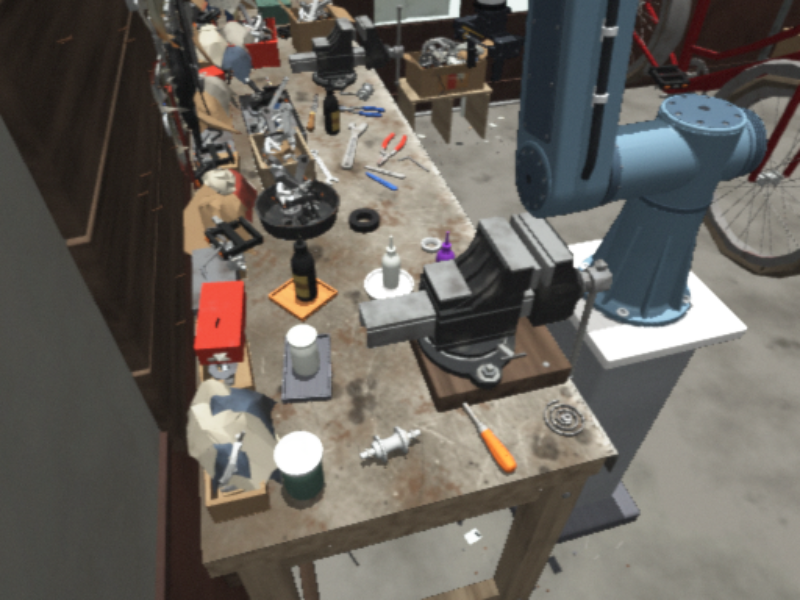

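View pics/side0.png

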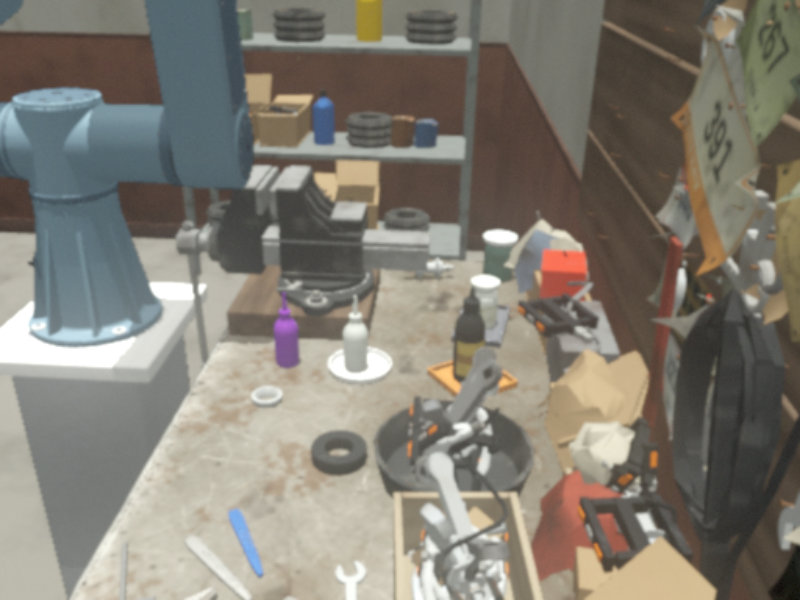

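The scene view (800x600) shows the oil bottle foot at about (305,298) in the orange tray, the glue bottle at (391,286) in the white dish, and the jar at (303,370) in the dark tray. The tape roll is at (364,219), the ring at (430,243) and the purple look-alike at (446,250). The side view shows the same objects: dish (360,365), square tray (472,378), oil tip (471,292), jar cap (486,282).

```bash
cat > h.py <<'E'
from bench import *
import numpy as np, cv2
def ray(c,u,v,z):
    "pixel (native) -> world point on plane z"
    o=-c["R"].T@c["t"]; d=c["R"].T@np.linalg.inv(c["mtx"])@[u,v,1]
    return (o+d*(z-o[2])/d[2]).round(1)
def tri(c1,p1,c2,p2):
    P=[c["mtx"]@np.c_[c["R"],c["t"]] for c in (c1,c2)]
    X=cv2.triangulatePoints(P[0],P[1],np.array(p1,float),np.array(p2,float))[:,0]; return (X[:3]/X[3]).round(1)
def blobs(m,amin=60):
    n,l,st,ce=cv2.connectedComponentsWithStats(m.astype(np.uint8))
    return [(st[i].tolist(),ce[i].round(1).tolist()) for i in range(1,n) if st[i][4]>amin]
E
python3 - <<'E'
from h import *
a=capture("scene");b=capture("side"); k=.64
for n,p,q in (("gluetip",(390,238),(355,305)),("oiltip",(298,238),(471,292)),("jarcap",(301,334),(486,281)),("purple tip",(447,235),(283,294))):
    print(n,tri(a,np.array(p)*k,b,np.array(q)*k))
for n,p,z in (("dish",(389,284),12),("sq",(303,296),12),("obl",(307,368),12),("gluefoot",(391,289),4),("tape",(364,219),10),("ring",(430,243),6),("hub",(390,445),20)): print(n,ray(a,p[0]*k,p[1]*k,z))
for n,p,z in (("dish",(360,364),12),("sq",(472,378),12),("tape",(339,452),10),("ring",(267,396),6)): print(n,ray(b,p[0]*k,p[1]*k,z))
h=cv2.cvtColor(a["image"],cv2.COLOR_RGB2HSV)
print(blobs((h[...,0]>8)&(h[...,0]<22)&(h[...,1]>150)&(h[...,2]>120)))
E
```

```text
gluetip [ 478.2 -144.   118.3]
oiltip [ 650.9 -150.4  150.6]
jarcap [683.   30.9  88.2]
purple tip [ 366.3 -122.2  120.3]
dish [ 483.9 -128.1   12. ]
sq [ 660.  -139.8   12. ]
obl [681.9  43.9  12. ]
gluefoot [ 481.6 -120.8    4. ]
tape [ 480.5 -361.8   10. ]
ring [ 357.7 -239.9    6. ]
hub [582.1 234.6  20. ]
dish [ 484.8 -137.2   12. ]
sq [ 659.3 -162.8   12. ]
tape [ 481.6 -359.1   10. ]
ring [ 357.7 -231.1    6. ]
[([172, 178, 43, 27, 230], [193.6, 190.1]), ([308, 275, 22, 27, 252], [318.9, 288.9])]
```

```bash
python3 -m inch '[{"translation":[0,0,-0.1],"angular":[0,0,0.036],"fingers":1},{"translation":[0,0,-0.1],"angular":[0,0,0.0365],"fingers":1},{"translation":[0.3,-0.2,-0.1],"angular":[0,0,0],"fingers":1},{"translation":[0.3,-0.2,-0.1],"angular":[0,0,0],"fingers":1},{"translation":[0.3,-0.2,0],"angular":[0,0,0],"fingers":1}]'
python3 -m inch '[{"translation":[0.3,-0.2,0],"angular":[0,0,0],"fingers":1},{"translation":[0.3,-0.2,0],"angular":[0,0,0],"fingers":1},{"translation":[0.3,-0.2,0],"angular":[0,0,0],"fingers":1},{"translation":[0.3,-0.25,0],"angular":[0,0,0],"fingers":1},{"translation":[0.3,-0.25,0],"angular":[0,0,0],"fingers":1}]'
python3 -m inch '[{"translation":[0.3,-0.3,0],"angular":[0,0,0],"fingers":1},{"translation":[0.3,-0.3,0],"angular":[0,0,0],"fingers":1},{"translation":[0.3,-0.3,0],"angular":[0,0,0],"fingers":1},{"translation":[0.3,-0.2,0],"angular":[0,0,0],"fingers":1},{"translation":[0,0,0],"angular":[0,0,0],"fingers":1}]'
python3 - <<'E'
from h import *
c=capture("wrist"); cv2.imwrite("pics/w1.png",cv2.resize(c["image"][:,:,::-1],(800,600)))
print((-c["R"].T@c["t"]).round(0),c["R"].round(2).tolist(),sense()["eef_pos"],sense()["joints"])
E
```

```text
t: 0.62
eef_pos: [220.5, -500.4, 297.7]
orientation: [1.0, -0.001, 0.0, 0.001]
contact_force: [0.3, -0.4, -0.6]
width: 88.0
grasp_force: 0.0
t: 1.03
eef_pos: [371.0, -388.8, 295.6]
orientation: [1.0, -0.0, -0.0, -0.0]
contact_force: [1.2, -0.4, -0.2]
width: 88.1
grasp_force: 0.0
t: 1.45
eef_pos: [492.1, -277.4, 295.7]
orientation: [1.0, 0.003, 0.001, -0.001]
contact_force: [-0.1, -0.0, -0.4]
width: 88.3
grasp_force: 0.0
[ 571. -278.  425.] [[0.01, -1.0, -0.0], [-0.95, -0.01, 0.31], [-0.31, -0.0, -0.95]] [ 490.21581256 -279.24048747  295.4650253 ] [-7.28373540e-01  1.25422424e-01  1.58891436e+00  4.46052702e-04
  1.42755626e+00  8.37228307e-01]
```

View pics/w1.png

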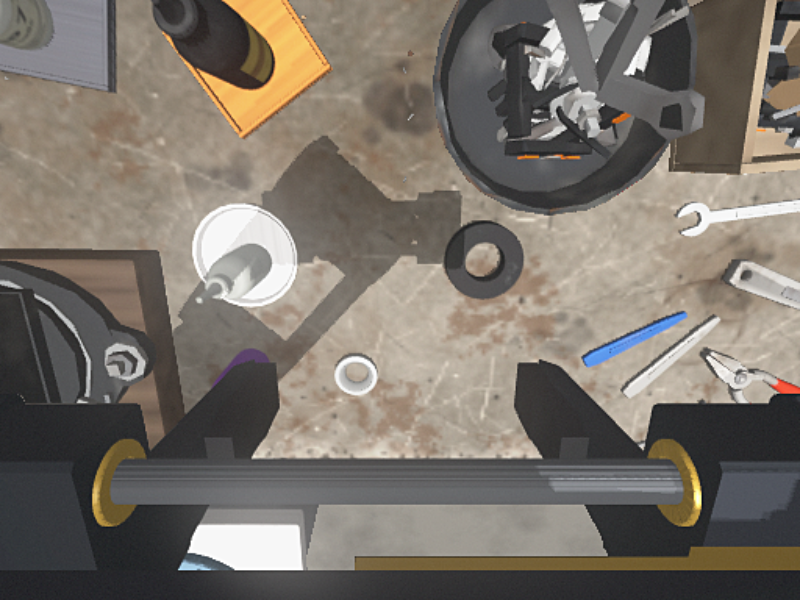

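Wrist view: dish centre at about (246,253), glue bottle in it leaning away from the viewpoint, tape roll (484,260), ring (356,374), orange tray corner (240,135), vice at left, bowl at top right. Next I'll move to where both trays are in view.

```bash
python3 - <<'E'
from h import *
c=capture("wrist")
print("dish",ray(c,246*.64,253*.64,12),"tape",ray(c,484*.64,260*.64,19))
E
python3 -m inch '[{"translation":[0.25,-0.3,0],"angular":[0,0,0],"fingers":1},{"translation":[0.25,-0.3,0],"angular":[0,0,0],"fingers":1},{"translation":[0.25,-0.3,0],"angular":[0,0,0],"fingers":1},{"translation":[0.2,-0.3,0],"angular":[0,0,0],"fingers":1},{"translation":[0.1,-0.3,0],"angular":[0,0,0],"fingers":1}]'
python3 -m inch '[{"translation":[0.0,-0.2,0],"angular":[0,0,0],"fingers":1},{"translation":[0,0,0],"angular":[0,0,0],"fingers":1}]'
python3 - <<'E'
from h import *
c=capture("wrist"); cv2.imwrite("pics/w2.png",cv2.resize(c["image"][:,:,::-1],(800,600))); np.savez("w2.npz",**c)
print(sense()["eef_pos"],sense()["joints"].round(2))
E
```

```text
dish [ 482.7 -137.4   12. ] tape [ 478.8 -362.4   19. ]
t: 1.97
eef_pos: [594.0, -132.1, 295.4]
orientation: [1.0, -0.001, 0.0, 0.0]
contact_force: [0.0, -0.3, -0.1]
width: 88.0
grasp_force: 0.0
t: 2.13
eef_pos: [592.9, -109.5, 295.4]
orientation: [1.0, 0.001, -0.0, -0.001]
contact_force: [-0.8, -0.6, -0.8]
width: 88.1
grasp_force: 0.0
[ 592.76109954 -111.44857246  295.46470656] [-0.38  0.21  1.49 -0.    1.44  1.19]
```

View pics/w2.png

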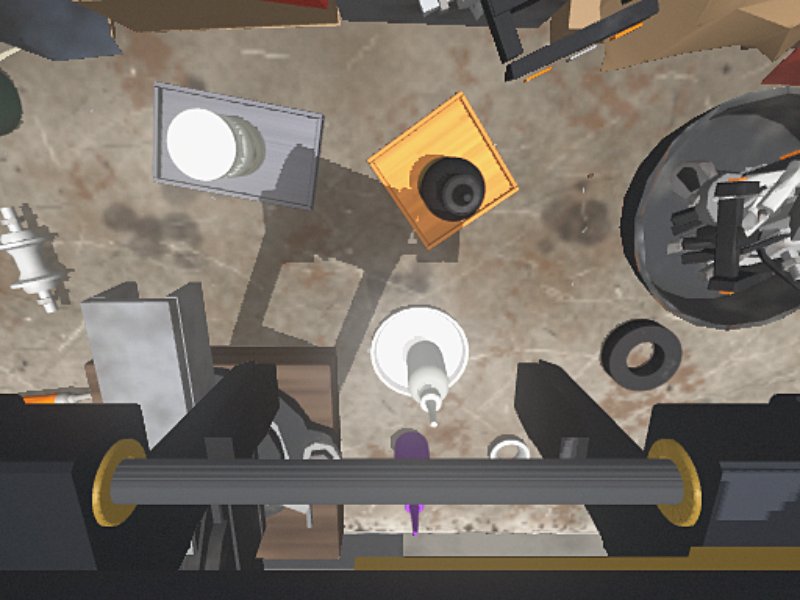

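Top view: square tray corners are (462,93),(518,187),(429,249),(369,162), and oblong tray corners (155,83),(324,114),(314,209),(154,183). The oil spout is at (458,195), jar cap (201,145), dish (420,350), glue tip (433,424). The vice jaw is left at (140,350), close to the oblong tray's near side.

Run:
```python
from h import *
c=dict(np.load("w2.npz")); k=.64
def P(l,z): return np.array([ray(c,u*k,v*k,z) for u,v in l])
for n,l in (("sq",[(462,93),(518,187),(429,249),(369,162)]),("ob",[(155,83),(324,114),(314,209),(154,183)])):
    p=P(l,12); print(n,p.mean(0),np.linalg.norm(np.diff(p,axis=0),axis=1).round(0),p[:,:2].tolist())
print("oil",P([(458,195)],159),P([(452,189)],126),"jar",P([(201,145)],89),"glue",P([(433,424)],129),"dish",P([(420,350)],12))
h=cv2.cvtColor(c["image"],cv2.COLOR_RGB2HSV)
m=(h[...,2]>235)&(h[...,1]<25); print([(b,P([np.array(b[1])/k],89)) for b in blobs(m,200)])
print("vice jaw",P([(82,300),(180,297),(140,285)],200))
```

```text
sq [ 657.45 -153.1    12.  ] [95. 98. 96.] [[724.6, -165.7], [647.0, -220.2], [589.9, -141.0], [668.3, -85.5]]
ob [679.025  30.65   12.   ] [144.  82. 145.] [[731.7, 94.8], [707.8, -47.3], [626.9, -34.2], [649.7, 109.3]]
oil [[ 651.4 -146.3  159. ]] [[ 652.6 -146.6  126. ]] jar [[680.4  30.2  89. ]] glue [[ 476.1 -138.9  129. ]] dish [[ 485.6 -134.5   12. ]]
[(([107, 70, 44, 46, 1567], [128.3, 92.1]), array([[681.1,  30.5,  89. ]])), (([237, 197, 63, 57, 1740], [266.5, 219.2]), array([[ 527.2, -126.9,   89. ]]))]
vice jaw [[599.3  57.9 200. ]
 [601.1   5.2 200. ]
 [607.7  25.4 200. ]]
```

```bash
python3 -m inch '[{"translation":[0.2,0.12,0],"angular":[0,0,0],"fingers":1},{"translation":[0.2,0.12,0],"angular":[0,0,0],"fingers":1},{"translation":[0.19,0.11,0.1],"angular":[0,0,0],"fingers":1},{"translation":[0,0,0.2],"angular":[0,0,0],"fingers":1},{"translation":[0,0,0],"angular":[0,0,0],"fingers":1}]'
python3 - <<'E'
from h import *
c=capture("wrist"); cv2.imwrite("pics/w3.png",cv2.resize(c["image"][:,:,::-1],(800,600)))
print(sense()["eef_pos"]); P=c["mtx"]@(c["R"]@np.array([652,-146.5,159])+c["t"]); print(P[:2]/P[2]/.64)
E
```

```text
t: 2.6
eef_pos: [650.3, -149.6, 261.1]
orientation: [1.0, -0.002, -0.003, -0.001]
contact_force: [-0.3, 0.1, -1.2]
width: 88.5
grasp_force: 0.0
[ 650.25783161 -148.95799601  262.8084041 ]
[389.25640124 304.16986209]
```

View pics/w3.png

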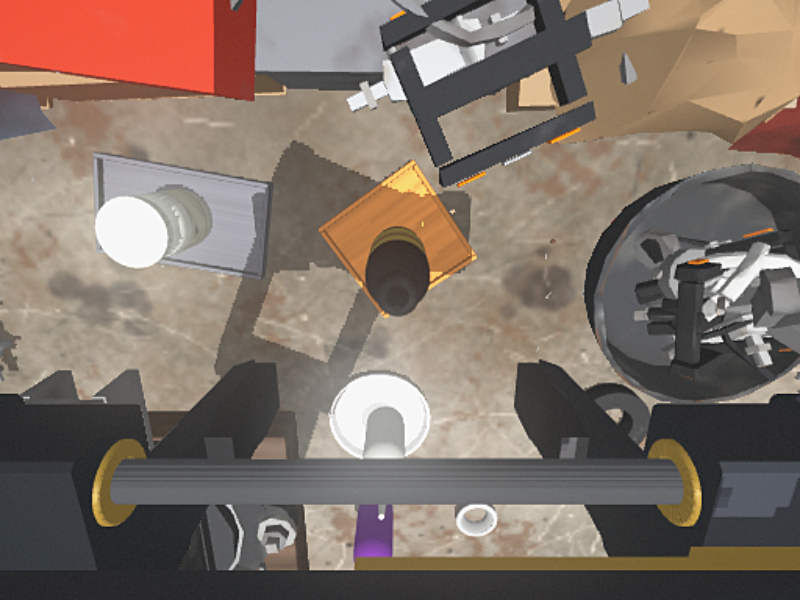

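The oil spout top is at about (398,297), between the open fingers and within 4 mm of the prediction. I'll descend and grip.

```bash
python3 -m inch '[{"translation":[0.03,0,0.3],"angular":[0,0,0],"fingers":1},{"translation":[0,0,0.3],"angular":[0,0,0],"fingers":1},{"translation":[0,0,0.3],"angular":[0,0,0],"fingers":1},{"translation":[0,0,0.3],"angular":[0,0,0],"fingers":1},{"translation":[0,0,0.2],"angular":[0,0,0],"fingers":1}]'
python3 -m inch '[{"translation":[0,0,0.12],"angular":[0,0,0],"fingers":1},{"translation":[0,0,0],"angular":[0,0,0],"fingers":1},{"translation":[0,0,0],"angular":[0,0,0],"fingers":-0.1},{"translation":[0,0,0],"angular":[0,0,0],"fingers":-0.1},{"translation":[0,0,0],"angular":[0,0,0],"fingers":-0.2}]'
python3 -m inch '[{"translation":[0,0,0],"angular":[0,0,0],"fingers":-1},{"translation":[0,0,0],"angular":[0,0,0],"fingers":-1},{"translation":[0,0,0],"angular":[0,0,0],"fingers":-1},{"translation":[0,0,0],"angular":[0,0,0],"fingers":-1},{"translation":[0,0,0],"angular":[0,0,0],"fingers":-1}]'
```

```text
t: 3.07
eef_pos: [653.6, -147.6, 124.0]
orientation: [1.0, -0.001, -0.001, -0.0]
contact_force: [-1.1, 1.1, -0.3]
width: 88.2
grasp_force: 0.0
t: 3.48
eef_pos: [656.5, -147.5, 116.3]
orientation: [1.0, -0.0, 0.002, 0.001]
contact_force: [-0.5, 0.5, -0.8]
width: 70.2
grasp_force: 0.0
t: 3.9
eef_pos: [655.6, -147.0, 114.3]
orientation: [1.0, 0.0, 0.0, 0.0]
contact_force: [-0.1, -0.7, 2.4]
width: 45.8
grasp_force: 29.9
```

```bash
python3 -m inch '[{"translation":[0,0,-0.1],"angular":[0,0,0],"fingers":-1},{"translation":[0,0,-0.2],"angular":[0,0,0],"fingers":-1},{"translation":[0,0,-0.2],"angular":[0,0,0],"fingers":-1},{"translation":[-0.1,0.06,-0.1],"angular":[0,0,0],"fingers":-1},{"translation":[-0.2,0.12,0],"angular":[0,0,0],"fingers":-1}]'
python3 -m inch '[{"translation":[-0.2,0.12,0],"angular":[0,0,0],"fingers":-1},{"translation":[-0.2,0.12,0],"angular":[0,0,0],"fingers":-1},{"translation":[-0.2,0.12,0],"angular":[0,0,0],"fingers":-1},{"translation":[-0.2,0.12,0],"angular":[0,0,0],"fingers":-1},{"translation":[-0.2,0.12,0],"angular":[0,0,0],"fingers":-1}]'
python3 -m inch '[{"translation":[-0.2,0.12,0],"angular":[0,0,0],"fingers":-1},{"translation":[-0.15,0.08,0],"angular":[0,0,0],"fingers":-1},{"translation":[0,0,0],"angular":[0,0,0],"fingers":-1},{"translation":[0,0,0],"angular":[0,0,0],"fingers":-1}]'
```

```text
t: 4.32
eef_pos: [627.9, -164.3, 177.6]
orientation: [1.0, 0.001, 0.003, 0.001]
contact_force: [-0.4, -0.9, -0.9]
width: 45.0
grasp_force: 29.8
t: 4.73
eef_pos: [524.1, -224.9, 174.0]
orientation: [1.0, 0.0, -0.0, -0.0]
contact_force: [-0.1, -0.4, -1.1]
width: 45.6
grasp_force: 29.8
t: 5.07
eef_pos: [490.0, -245.0, 174.1]
orientation: [1.0, -0.001, 0.0, -0.0]
contact_force: [0.6, -0.6, -1.4]
width: 45.6
grasp_force: 29.9
```

```bash
python3 -m inch '[{"translation":[0,0,0.2],"angular":[0,0,0],"fingers":-1},{"translation":[0,0,0.2],"angular":[0,0,0],"fingers":-1},{"translation":[0,0,0.12],"angular":[0,0,0],"fingers":-1},{"translation":[0,0,0.06],"angular":[0,0,0],"fingers":-1},{"translation":[0,0,0],"angular":[0,0,0],"fingers":-1}]'
python3 -m inch '[{"translation":[0,0,0.02],"angular":[0,0,0],"fingers":-1},{"translation":[0,0,0.02],"angular":[0,0,0],"fingers":-1},{"translation":[0,0,0.0],"angular":[0,0,0],"fingers":-1}]'
```

```text
t: 5.48
eef_pos: [490.0, -243.7, 114.2]
orientation: [1.0, 0.0, -0.001, -0.001]
contact_force: [-0.1, -1.1, -1.2]
width: 45.4
grasp_force: 29.8
t: 5.73
eef_pos: [490.7, -244.9, 112.3]
orientation: [1.0, 0.0, 0.0, 0.0]
contact_force: [-0.1, -0.2, -1.1]
width: 45.6
grasp_force: 29.8
```

```bash
python3 -m inch '[{"translation":[0,0,0.015],"angular":[0,0,0],"fingers":-1},{"translation":[0,0,0.0],"angular":[0,0,0],"fingers":-1}]'
python3 -m inch '[{"translation":[0,0,0.015],"angular":[0,0,0],"fingers":-1},{"translation":[0,0,0.0],"angular":[0,0,0],"fingers":-1}]'
```

```text
t: 5.9
eef_pos: [490.4, -244.9, 110.5]
orientation: [1.0, -0.0, 0.0, 0.0]
contact_force: [0.1, -0.7, -1.7]
width: 45.5
grasp_force: 29.8
t: 6.07
eef_pos: [491.1, -245.2, 110.2]
orientation: [1.0, -0.0, 0.001, 0.0]
contact_force: [-0.1, 1.5, 6.7]
width: 45.1
grasp_force: 29.7
```

```bash
python3 -m inch '[{"translation":[0,0,0],"angular":[0,0,0],"fingers":0.2},{"translation":[0,0,0],"angular":[0,0,0],"fingers":0.6},{"translation":[0,0,0],"angular":[0,0,0],"fingers":1},{"translation":[0,0,0],"angular":[0,0,0],"fingers":1},{"translation":[0,0,0],"angular":[0,0,0],"fingers":1}]'
python3 -m inch '[{"translation":[0,0,-0.2],"angular":[0,0,0],"fingers":1},{"translation":[0,0,-0.4],"angular":[0,0,0],"fingers":1},{"translation":[0,0,-0.4],"angular":[0,0,0],"fingers":1},{"translation":[0,0,-0.4],"angular":[0,0,0],"fingers":1},{"translation":[0.3,-0.2,-0.1],"angular":[0,0,0],"fingers":1}]'
python3 -m inch '[{"translation":[0.3,-0.2,0],"angular":[0,0,0],"fingers":1},{"translation":[0.3,-0.2,0],"angular":[0,0,0],"fingers":1},{"translation":[0.3,-0.2,0],"angular":[0,0,0],"fingers":1},{"translation":[0.3,-0.2,0],"angular":[0,0,0],"fingers":1},{"translation":[0.3,-0.2,0],"angular":[0,0,0],"fingers":1}]'
python3 -m inch '[{"translation":[0.08,-0.3,0],"angular":[0,0,0],"fingers":1},{"translation":[0,-0.3,0],"angular":[0,0,0],"fingers":1},{"translation":[0,-0.3,0],"angular":[0,0,0],"fingers":1},{"translation":[0,0,0],"angular":[0,0,0],"fingers":1},{"translation":[0,0,0],"angular":[0,0,0],"fingers":1}]'
python3 - <<'E'
from h import *
c=capture("scene"); d=capture("wrist"); cv2.imwrite("pics/s4.png",np.hstack([cv2.resize(x["image"][:,:,::-1],(400,300)) for x in (c,d)]))
E
```

```text
t: 6.48
eef_pos: [490.2, -244.7, 108.6]
orientation: [1.0, -0.0, -0.0, -0.0]
contact_force: [-0.1, -0.1, -0.2]
width: 76.8
grasp_force: 0.0
t: 6.9
eef_pos: [520.3, -229.0, 266.2]
orientation: [1.0, -0.002, 0.003, 0.004]
contact_force: [1.9, -2.0, 1.7]
width: 87.8
grasp_force: 0.0
t: 7.32
eef_pos: [671.4, -123.5, 258.5]
orientation: [1.0, -0.0, -0.0, -0.0]
contact_force: [-0.2, -1.4, 0.2]
width: 88.0
grasp_force: 0.0
t: 7.73
eef_pos: [678.2, -33.0, 258.4]
orientation: [1.0, 0.002, -0.0, 0.0]
contact_force: [-0.4, 0.3, 0.4]
width: 88.0
grasp_force: 0.0
```

View pics/s4.png

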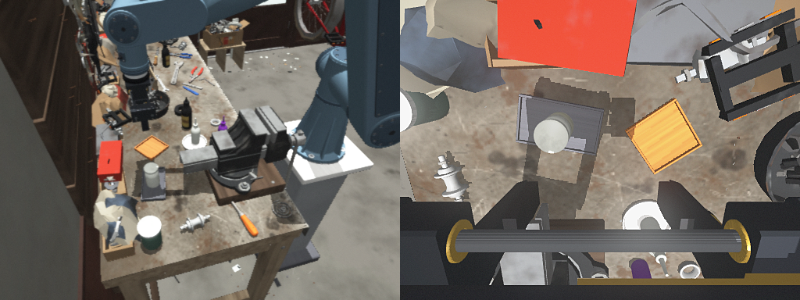

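The scene view shows the forearm well above the vice and the oil bottle parked upright. In the wrist view (right) the jar is at (553,132). I'll check the red box clearance and the jar position.

Run:
```python
from h import *
d=capture("wrist")
h=cv2.cvtColor(d["image"],cv2.COLOR_RGB2HSV); m=(h[...,1]>170)&((h[...,0]<8)|(h[...,0]>174))&(h[...,2]>120)
ys,xs=np.nonzero(m); i=ys.argmax(); print(xs[i],ys[i],[ray(d,xs[i],ys[i],z) for z in (50,100,150)])
print("jar",ray(d,153/400*512,133*1.28,89), sense()["eef_pos"])
```

```text
427 153 [array([ 698. , -244.9,   50. ]), array([ 706.8, -214. ,  100. ]), array([ 715.6, -183.1,  150. ])]
jar [686.   26.3  89. ] [678.18599199 -35.87420397 258.61469008]
```

```bash
python3 -m inch '[{"translation":[0.02,-0.3,0],"angular":[0,0,0],"fingers":1},{"translation":[0.02,-0.35,0.1],"angular":[0,0,0],"fingers":1},{"translation":[0,0,0.3],"angular":[0,0,0],"fingers":1},{"translation":[0,0,0.3],"angular":[0,0,0],"fingers":1},{"translation":[0,0,0],"angular":[0,0,0],"fingers":1}]'
python3 - <<'E'
from h import *
d=capture("wrist"); cv2.imwrite("pics/w5.png",cv2.resize(d["image"][:,:,::-1],(600,450)))
print(sense()["eef_pos"]); 
for p in ((682,29,89),): q=d["mtx"]@(d["R"]@np.array(p)+d["t"]); print(q[:2]/q[2]/512*600)
E
```

```text
t: 8.3
eef_pos: [678.6, 29.7, 181.8]
orientation: [1.0, -0.0, -0.005, -0.001]
contact_force: [-2.4, -0.3, -1.3]
width: 88.3
grasp_force: 0.0
[679.82187653  29.27087745 184.82084078]
[297.00876969 229.56924295]
```

View pics/w5.png

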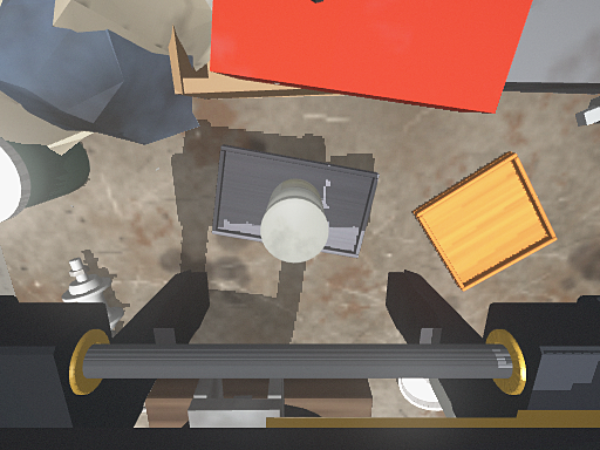

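The jar cap is at (294,229) against a predicted (297,230), so it's centred. I'll descend and grip.

```bash
python3 -m inch '[{"translation":[0.01,0,0.3],"angular":[0,0,0],"fingers":1},{"translation":[0,0,0.3],"angular":[0,0,0],"fingers":1},{"translation":[0,0,0.3],"angular":[0,0,0],"fingers":1},{"translation":[0,0,0.2],"angular":[0,0,0],"fingers":1},{"translation":[0,0,0.15],"angular":[0,0,0],"fingers":1}]'
python3 -m inch '[{"translation":[0,0,0],"angular":[0,0,0],"fingers":1},{"translation":[0,0,0],"angular":[0,0,0],"fingers":0.3},{"translation":[0,0,0],"angular":[0,0,0],"fingers":-0.1},{"translation":[0,0,0],"angular":[0,0,0],"fingers":-0.1},{"translation":[0,0,0],"angular":[0,0,0],"fingers":-0.2}]'
python3 -m inch '[{"translation":[0,0,0],"angular":[0,0,0],"fingers":-1},{"translation":[0,0,0],"angular":[0,0,0],"fingers":-1},{"translation":[0,0,0],"angular":[0,0,0],"fingers":-1},{"translation":[0,0,0],"angular":[0,0,0],"fingers":-1}]'
```

```text
t: 8.77
eef_pos: [683.6, 28.7, 63.5]
orientation: [1.0, -0.001, -0.0, 0.0]
contact_force: [-0.7, 0.5, 0.5]
width: 88.1
grasp_force: 0.0
t: 9.18
eef_pos: [684.5, 30.1, 65.9]
orientation: [1.0, -0.0, 0.002, 0.0]
contact_force: [0.4, 0.1, -0.4]
width: 64.0
grasp_force: 0.0
t: 9.52
eef_pos: [683.6, 30.4, 64.5]
orientation: [1.0, 0.0, 0.0, -0.0]
contact_force: [-0.6, 0.3, 4.5]
width: 47.5
grasp_force: 30.0
```

```bash
python3 -m inch '[{"translation":[0,0,-0.1],"angular":[0,0,0],"fingers":-1},{"translation":[0,0,-0.2],"angular":[0,0,0],"fingers":-1},{"translation":[0,0,-0.2],"angular":[0,0,0],"fingers":-1},{"translation":[0,0.13,0],"angular":[0,0,0],"fingers":-1},{"translation":[-0.05,0.2,0],"angular":[0,0,0],"fingers":-1}]'
python3 -m inch '[{"translation":[-0.05,0.25,0],"angular":[0,0,0],"fingers":-1},{"translation":[-0.05,0.25,0],"angular":[0,0,0],"fingers":-1},{"translation":[-0.05,0.25,0],"angular":[0,0,0],"fingers":-1},{"translation":[-0.05,0.25,0],"angular":[0,0,0],"fingers":-1},{"translation":[0,0.25,0],"angular":[0,0,0],"fingers":-1}]'
python3 -m inch '[{"translation":[0,0.25,0],"angular":[0,0,0],"fingers":-1},{"translation":[0,0,0],"angular":[0,0,0],"fingers":-1},{"translation":[0,0,0],"angular":[0,0,0],"fingers":-1},{"translation":[0,0,0],"angular":[0,0,0],"fingers":-1}]'
python3 - <<'E'
from h import *
print(sense()["eef_pos"])
d=capture("wrist"); cv2.imwrite("pics/w6.png",cv2.resize(d["image"][:,:,::-1],(600,450)))
E
```

```text
t: 9.93
eef_pos: [679.8, -2.3, 115.5]
orientation: [1.0, 0.001, 0.002, 0.0]
contact_force: [0.6, -1.4, -0.6]
width: 47.5
grasp_force: 30.0
t: 10.35
eef_pos: [656.6, -129.7, 112.6]
orientation: [1.0, -0.0, -0.001, -0.0]
contact_force: [0.8, 0.6, -0.7]
width: 47.0
grasp_force: 30.0
t: 10.68
eef_pos: [657.6, -152.9, 112.9]
orientation: [1.0, -0.0, -0.001, -0.0]
contact_force: [-0.4, -0.3, -2.2]
width: 47.1
grasp_force: 30.0
[ 657.62163968 -152.87103346  112.88501862]
```

View pics/w6.png

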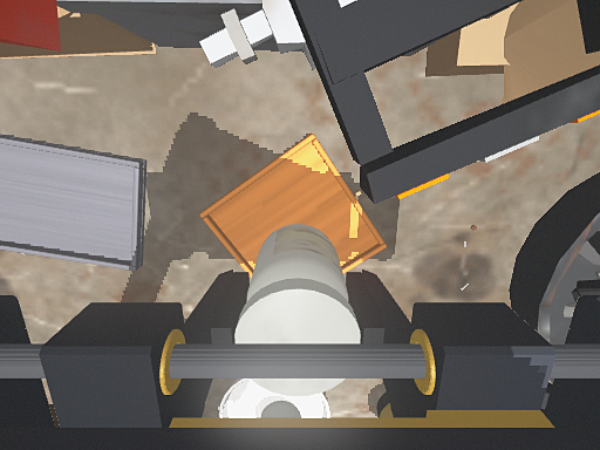

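The jar hangs over the square tray, whose corners are at left (201,214), right (385,245) and top (312,134). I'll confirm the centre and lower most of the way.

```bash
python3 - <<'E'
from h import *
d=capture("wrist"); k=512/600
L,R,T=[ray(d,u*k,v*k,12) for u,v in ((201,214),(385,245),(312,134))]; print((L+R)/2,np.linalg.norm(L-R),np.linalg.norm(L-T))
E
python3 -m inch '[{"translation":[0,0,0.15],"angular":[0,0,0],"fingers":-1},{"translation":[0,0,0.15],"angular":[0,0,0],"fingers":-1},{"translation":[0,0,0.1],"angular":[0,0,0],"fingers":-1},{"translation":[0,0,0.03],"angular":[0,0,0],"fingers":-1},{"translation":[0,0,0],"angular":[0,0,0],"fingers":-1}]'
```

```text
[ 659.15 -150.9    12.  ] 137.09927060345726 97.18569853635871
t: 11.2
eef_pos: [656.8, -151.8, 68.0]
orientation: [1.0, 0.0, -0.002, -0.001]
contact_force: [-0.2, -0.3, -0.9]
width: 47.4
grasp_force: 30.0
```

```bash
python3 -m inch '[{"translation":[0.02,0,0.02],"angular":[0,0,0],"fingers":-1},{"translation":[0,0,0.0],"angular":[0,0,0],"fingers":-1},{"translation":[0,0,0.015],"angular":[0,0,0],"fingers":-1},{"translation":[0,0,0],"angular":[0,0,0],"fingers":-1},{"translation":[0,0,0],"angular":[0,0,0],"fingers":-1}]'
python3 -m inch '[{"translation":[0,0,0.015],"angular":[0,0,0],"fingers":-1},{"translation":[0,0,0],"angular":[0,0,0],"fingers":-1},{"translation":[0,0,0],"angular":[0,0,0],"fingers":-1}]'
```

```text
t: 11.62
eef_pos: [660.4, -152.9, 67.6]
orientation: [1.0, -0.0, 0.0, 0.0]
contact_force: [0.0, 0.0, -0.9]
width: 47.1
grasp_force: 30.0
t: 11.87
eef_pos: [660.2, -152.8, 65.7]
orientation: [1.0, -0.0, -0.0, -0.0]
contact_force: [-0.2, 0.4, 0.3]
width: 47.1
grasp_force: 30.0
```

```bash
python3 -m inch '[{"translation":[0,0,0.015],"angular":[0,0,0],"fingers":-1},{"translation":[0,0,0],"angular":[0,0,0],"fingers":-1},{"translation":[0,0,0],"angular":[0,0,0],"fingers":-1}]'
```

```text
t: 12.12
eef_pos: [660.5, -152.8, 64.5]
orientation: [1.0, 0.0, 0.0, 0.0]
contact_force: [-0.1, 0.3, 1.2]
width: 47.5
grasp_force: 30.0
```

```bash
python3 -m inch '[{"translation":[0,0,0.01],"angular":[0,0,0],"fingers":-1},{"translation":[0,0,0],"angular":[0,0,0],"fingers":0.2},{"translation":[0,0,0],"angular":[0,0,0],"fingers":0.6},{"translation":[0,0,0],"angular":[0,0,0],"fingers":1},{"translation":[0,0,0],"angular":[0,0,0],"fingers":1}]'
python3 -m inch '[{"translation":[0,0,-0.1],"angular":[0,0,0],"fingers":1},{"translation":[0,0,-0.3],"angular":[0,0,0],"fingers":1},{"translation":[0,0,-0.4],"angular":[0,0,0],"fingers":1},{"translation":[0,0,-0.4],"angular":[0,0,0],"fingers":1},{"translation":[0,0,-0.4],"angular":[0,0,0.0379],"fingers":1}]'
python3 -m inch '[{"translation":[0,0,0],"angular":[0,0,0.0379],"fingers":1},{"translation":[0,0,0],"angular":[0,0,0.0379],"fingers":1},{"translation":[0,0,0],"angular":[0,0,0.0379],"fingers":1},{"translation":[0,0,0],"angular":[0,0,0.0379],"fingers":1},{"translation":[0,0,0],"angular":[0,0,0.0379],"fingers":1}]'
python3 -m inch '[{"translation":[0,0,0],"angular":[0,0,0.0379],"fingers":1},{"translation":[0,0,0],"angular":[0,0,0.0379],"fingers":1},{"translation":[0,0,0],"angular":[0,0,0.0379],"fingers":1},{"translation":[0,0,0],"angular":[0,0,0.0379],"fingers":1},{"translation":[0,0,0],"angular":[0,0,0.0379],"fingers":1}]'
python3 -m inch '[{"translation":[-0.1,0.3,0],"angular":[0,0,0],"fingers":1},{"translation":[-0.1,0.3,0],"angular":[0,0,0],"fingers":1},{"translation":[-0.1,0.3,0],"angular":[0,0,0],"fingers":1},{"translation":[0,0,0],"angular":[0,0,0],"fingers":1},{"translation":[0,0,0],"angular":[0,0,0],"fingers":1}]'
python3 - <<'E'
from h import *
print(sense()["eef_pos"],sense()["orientation"])
d=capture("wrist"); np.savez("w7.npz",**d); cv2.imwrite("pics/w7.png",cv2.resize(d["image"][:,:,::-1],(800,600)))
E
```

```text
t: 12.53
eef_pos: [660.1, -152.7, 62.9]
orientation: [1.0, 0.0, -0.0, -0.0]
contact_force: [-0.1, -0.1, 0.3]
width: 70.7
grasp_force: 0.0
t: 12.95
eef_pos: [659.9, -152.5, 225.4]
orientation: [0.998, -0.059, -0.0, -0.0]
contact_force: [0.6, -0.5, 0.5]
width: 88.3
grasp_force: 0.0
t: 13.37
eef_pos: [660.3, -152.7, 224.1]
orientation: [0.936, -0.352, 0.0, 0.0]
contact_force: [-0.1, 0.6, -0.6]
width: 87.6
grasp_force: 0.0
t: 13.78
eef_pos: [660.2, -152.8, 224.0]
orientation: [0.791, -0.611, 0.0, -0.0]
contact_force: [0.9, 0.4, -0.4]
width: 88.0
grasp_force: 0.0
t: 14.2
eef_pos: [564.6, -146.8, 223.9]
orientation: [0.793, -0.609, 0.0, -0.0]
contact_force: [1.8, 0.1, 1.1]
width: 88.0
grasp_force: 0.0
[ 564.59710448 -146.84256957  223.92722559] [ 7.92925908e-01 -6.09318032e-01  1.80972282e-04 -8.16239476e-05]
```

View pics/w7.png

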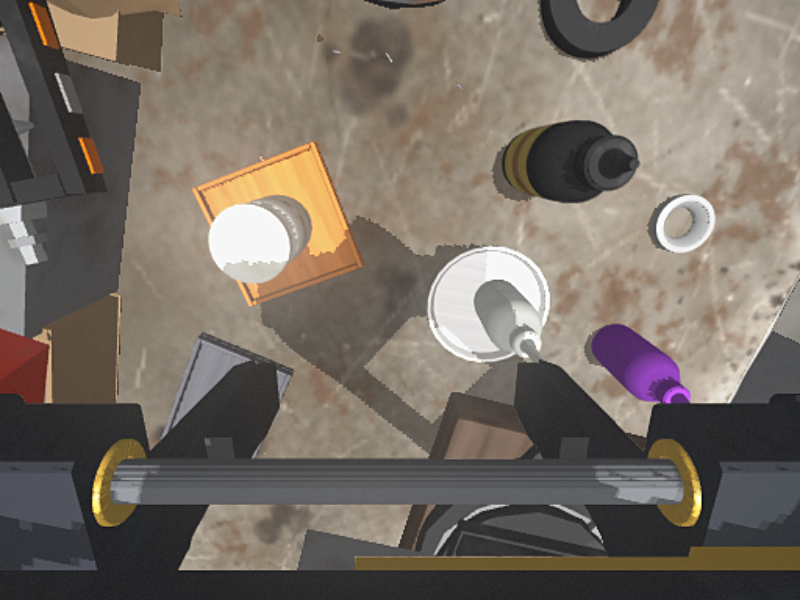

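The jar stands in the square tray with its cap at about (252,242). The dish is at (489,303), glue tip (537,356), oil bottle upright at the park spot (spout (630,163)), and ring and tape untouched.

Run:
```python
from h import *
c=dict(np.load("w7.npz")); k=.64
P=lambda l,z: np.array([ray(c,u*k,v*k,z) for u,v in l])
print("sq",P([(195,190),(315,143),(361,266),(250,303)],12).mean(0),"jar",P([(252,242)],89))
print("dish",P([(489,303)],12),"gluetip",P([(537,356)],129),"neck",P([(525,341)],99),"oil spout",P([(630,162)],155))
```

```text
sq [ 657.35  -152.025   12.   ] jar [[ 656.  -155.9   89. ]]
dish [[ 482.5 -135.8   12. ]] gluetip [[ 481.7 -143.8  129. ]] neck [[ 478.8 -140.6   99. ]] oil spout [[ 487.2 -249.1  155. ]]
```

```bash
python3 -m inch '[{"translation":[-0.1,0.3,0],"angular":[0,0,0],"fingers":1},{"translation":[-0.1,0.3,0],"angular":[0,0,0],"fingers":1},{"translation":[-0.08,0.21,0],"angular":[0,0,0],"fingers":1},{"translation":[0,0,0.2],"angular":[0,0,0],"fingers":1},{"translation":[0,0,0],"angular":[0,0,0],"fingers":1}]'
python3 -m inch '[{"translation":[0,0,0.25],"angular":[0,0,0],"fingers":1},{"translation":[0,0,0.25],"angular":[0,0,0],"fingers":1},{"translation":[0,0,0],"angular":[0,0,0],"fingers":1}]'
python3 - <<'E'
from h import *
print(sense()["eef_pos"])
d=capture("wrist"); cv2.imwrite("pics/w8.png",cv2.resize(d["image"][:,:,::-1],(600,450)))
E
```

```text
t: 14.67
eef_pos: [479.5, -140.6, 201.9]
orientation: [0.793, -0.609, -0.001, 0.0]
contact_force: [-0.0, 1.4, -0.3]
width: 88.4
grasp_force: 0.0
t: 14.92
eef_pos: [479.1, -140.0, 149.9]
orientation: [0.793, -0.609, -0.003, 0.0]
contact_force: [-1.8, 0.4, -0.2]
width: 88.4
grasp_force: 0.0
[ 479.06704175 -139.98165566  149.93174409]
```

View pics/w8.png

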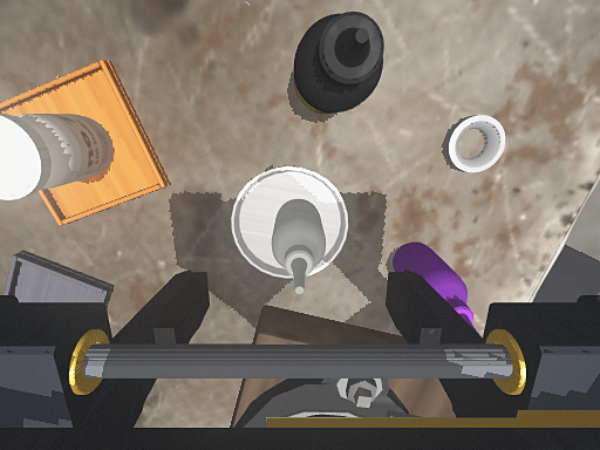

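The glue bottle is centred between the fingers (tip (299,292)), with the purple bottle outside the right finger. I'll descend and grip.

```bash
python3 -m inch '[{"translation":[0,0,0.25],"angular":[0,0,0],"fingers":1},{"translation":[0,0,0.25],"angular":[0,0,0],"fingers":1},{"translation":[0,0,0.2],"angular":[0,0,0],"fingers":1},{"translation":[0,0,0],"angular":[0,0,0],"fingers":1},{"translation":[0,0,0],"angular":[0,0,0],"fingers":1}]'
python3 -m inch '[{"translation":[0,0,0],"angular":[0,0,0],"fingers":0.3},{"translation":[0,0,0],"angular":[0,0,0],"fingers":0},{"translation":[0,0,0],"angular":[0,0,0],"fingers":-0.2},{"translation":[0,0,0],"angular":[0,0,0],"fingers":-0.3},{"translation":[0,0,0],"angular":[0,0,0],"fingers":-0.4}]'
python3 -m inch '[{"translation":[0,0,0],"angular":[0,0,0],"fingers":-1},{"translation":[0,0,0],"angular":[0,0,0],"fingers":-1},{"translation":[0,0,0],"angular":[0,0,0],"fingers":-1},{"translation":[0,0,0],"angular":[0,0,0],"fingers":-1}]'
```

```text
t: 15.38
eef_pos: [480.9, -141.1, 84.1]
orientation: [0.793, -0.609, -0.0, 0.0]
contact_force: [0.8, -0.1, 0.7]
width: 88.3
grasp_force: 0.0
t: 15.8
eef_pos: [480.5, -141.1, 84.0]
orientation: [0.793, -0.609, 0.001, -0.0]
contact_force: [-0.2, 1.0, 0.1]
width: 56.9
grasp_force: 0.0
t: 16.13
eef_pos: [480.0, -140.9, 83.2]
orientation: [0.793, -0.609, -0.0, 0.0]
contact_force: [-0.0, -0.5, 0.1]
width: 37.2
grasp_force: 29.9
```

```bash
python3 -m inch '[{"translation":[0,0,0],"angular":[0,0,0],"fingers":0},{"translation":[0,0,0],"angular":[0,0,0],"fingers":0},{"translation":[0,0,0.03],"angular":[0,0,0],"fingers":0},{"translation":[0,0,0.02],"angular":[0,0,0],"fingers":0},{"translation":[0,0,0],"angular":[0,0,0],"fingers":0}]'
python3 -m inch '[{"translation":[0,0,0],"angular":[0,0,0],"fingers":-0.4},{"translation":[0,0,0],"angular":[0,0,0],"fingers":-1},{"translation":[0,0,0],"angular":[0,0,0],"fingers":-1},{"translation":[0,0,0],"angular":[0,0,0],"fingers":-1},{"translation":[0,0,0],"angular":[0,0,0],"fingers":-1}]'
python3 -m inch '[{"translation":[0,0,-0.1],"angular":[0,0,0],"fingers":-1},{"translation":[0,0,-0.2],"angular":[0,0,0],"fingers":-1},{"translation":[0,0,-0.3],"angular":[0,0,0],"fingers":-1},{"translation":[0,0,-0.3],"angular":[0,0,0],"fingers":-1},{"translation":[0,0,-0.3],"angular":[0,0,0],"fingers":-1}]'
```

```text
t: 16.55
eef_pos: [479.6, -140.6, 77.5]
orientation: [0.793, -0.609, -0.001, 0.0]
contact_force: [0.6, -0.4, -1.1]
width: 43.8
grasp_force: 0.0
t: 16.97
eef_pos: [480.1, -140.9, 78.2]
orientation: [0.793, -0.609, 0.0, -0.0]
contact_force: [0.3, -0.4, -1.2]
width: 37.0
grasp_force: 29.9
t: 17.38
eef_pos: [479.8, -140.7, 200.2]
orientation: [0.793, -0.609, -0.0, 0.0]
contact_force: [0.6, -0.8, -1.2]
width: 37.2
grasp_force: 29.9
```

```bash
python3 -m inch '[{"translation":[0.04,-0.12,0],"angular":[0,0,0],"fingers":-1},{"translation":[0.08,-0.25,0],"angular":[0,0,0],"fingers":-1},{"translation":[0.08,-0.25,0],"angular":[0,0,0],"fingers":-1},{"translation":[0.08,-0.25,0],"angular":[0,0,0],"fingers":-1},{"translation":[0.08,-0.25,0],"angular":[0,0,0],"fingers":-1}]'
python3 -m inch '[{"translation":[0.08,-0.25,0],"angular":[0,0,0],"fingers":-1},{"translation":[0.08,-0.25,0],"angular":[0,0,0],"fingers":-1},{"translation":[0.06,-0.19,0],"angular":[0,0,0],"fingers":-1},{"translation":[0,0,0],"angular":[0,0,-0.0379],"fingers":-1},{"translation":[0,0,0],"angular":[0,0,-0.0379],"fingers":-1}]'
python3 -m inch '[{"translation":[0,0,0],"angular":[0,0,-0.0379],"fingers":-1},{"translation":[0,0,0],"angular":[0,0,-0.0379],"fingers":-1},{"translation":[0,0,0],"angular":[0,0,-0.0379],"fingers":-1},{"translation":[0,0,0],"angular":[0,0,-0.0379],"fingers":-1},{"translation":[0,0,0],"angular":[0,0,-0.0379],"fingers":-1}]'
python3 -m inch '[{"translation":[0,0,0],"angular":[0,0,-0.0379],"fingers":-1},{"translation":[0,0,0],"angular":[0,0,-0.0379],"fingers":-1},{"translation":[0,0,0],"angular":[0,0,-0.0379],"fingers":-1},{"translation":[0,0,0],"angular":[0,0,-0.0379],"fingers":-1},{"translation":[0,0,0],"angular":[0,0,0],"fingers":-1}]'
```

```text
t: 17.8
eef_pos: [598.8, -146.7, 199.3]
orientation: [0.793, -0.609, 0.0, -0.0]
contact_force: [0.2, -0.0, -0.2]
width: 37.4
grasp_force: 29.9
t: 18.22
eef_pos: [670.8, -150.0, 198.5]
orientation: [0.861, -0.508, 0.0, -0.0]
contact_force: [-0.6, -0.5, -1.2]
width: 37.5
grasp_force: 29.9
t: 18.63
eef_pos: [669.8, -150.1, 199.0]
orientation: [0.972, -0.233, 0.0, 0.0]
contact_force: [-0.4, -0.0, -0.1]
width: 37.2
grasp_force: 29.9
t: 19.05
eef_pos: [669.9, -150.1, 198.9]
orientation: [1.0, 0.002, 0.0, -0.0]
contact_force: [0.4, 0.1, -2.2]
width: 37.4
grasp_force: 29.9
```

```bash
python3 -m inch '[{"translation":[0.05,-0.15,0],"angular":[0,0,0],"fingers":-1},{"translation":[0.05,-0.25,0],"angular":[0,0,0],"fingers":-1},{"translation":[0,-0.25,0],"angular":[0,0,0],"fingers":-1},{"translation":[0,-0.25,0],"angular":[0,0,0],"fingers":-1},{"translation":[0,-0.25,0],"angular":[0,0,0],"fingers":-1}]'
python3 -m inch '[{"translation":[0,-0.25,0],"angular":[0,0,0],"fingers":-1},{"translation":[0,-0.25,0],"angular":[0,0,0],"fingers":-1},{"translation":[0,-0.15,0.1],"angular":[0,0,0],"fingers":-1},{"translation":[0,0,0.25],"angular":[0,0,0],"fingers":-1},{"translation":[0,0,0.25],"angular":[0,0,0],"fingers":-1}]'
python3 -m inch '[{"translation":[0,0,0.2],"angular":[0,0,0],"fingers":-1},{"translation":[0,0,0],"angular":[0,0,0],"fingers":-1},{"translation":[0,0,0],"angular":[0,0,0],"fingers":-1}]'
python3 - <<'E'
from h import *
print(sense()["eef_pos"])
d=capture("wrist"); cv2.imwrite("pics/w9.png",cv2.resize(d["image"][:,:,::-1],(600,450)))
q=d["mtx"]@(d["R"]@np.array((679.2,30.6,4))+d["t"]); print("tray centre px",q[:2]/q[2]/512*600)
E
```

```text
t: 19.47
eef_pos: [679.9, -33.0, 198.5]
orientation: [1.0, -0.002, 0.0, -0.0]
contact_force: [-0.2, 0.7, -1.0]
width: 37.1
grasp_force: 29.9
t: 19.88
eef_pos: [680.8, 31.8, 138.7]
orientation: [1.0, -0.0, 0.002, 0.0]
contact_force: [0.6, -0.7, -1.4]
width: 37.2
grasp_force: 29.9
t: 20.13
eef_pos: [678.8, 30.3, 116.5]
orientation: [1.0, -0.001, -0.002, -0.0]
contact_force: [0.3, -0.5, 0.3]
width: 37.3
grasp_force: 29.9
[678.7722029   30.28110977 116.50727504]
tray centre px [295.63234266 225.74973705]
```

View pics/w9.png

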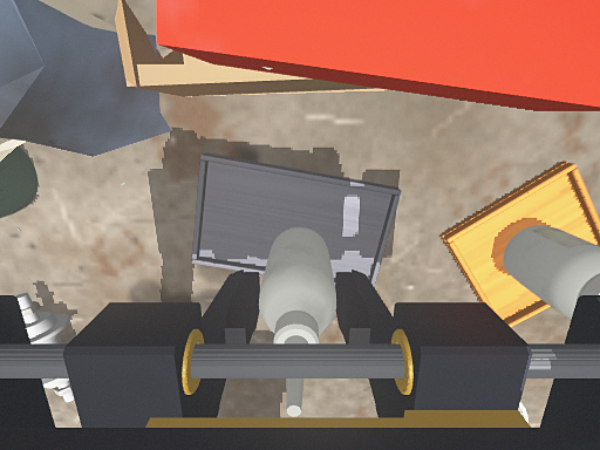

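The glue bottle hangs upright over the oblong tray, centred (tray centre projects to (296,226)). I'll lower it.

```bash
python3 -m inch '[{"translation":[0,0,0.12],"angular":[0,0,0],"fingers":-1},{"translation":[0,0,0.12],"angular":[0,0,0],"fingers":-1},{"translation":[0,0,0.07],"angular":[0,0,0],"fingers":-1},{"translation":[0,0,0.03],"angular":[0,0,0],"fingers":-1},{"translation":[0,0,0],"angular":[0,0,0],"fingers":-1}]'
python3 -m inch '[{"translation":[0,0,0.02],"angular":[0,0,0],"fingers":-1},{"translation":[0,0,0],"angular":[0,0,0],"fingers":-1},{"translation":[0,0,0],"angular":[0,0,0],"fingers":-1}]'
python3 -m inch '[{"translation":[0,0,0.015],"angular":[0,0,0],"fingers":-1},{"translation":[0,0,0],"angular":[0,0,0],"fingers":-1},{"translation":[0,0,0],"angular":[0,0,0],"fingers":-1}]'
```

```text
t: 20.6
eef_pos: [679.0, 29.8, 82.7]
orientation: [1.0, -0.0, -0.001, -0.0]
contact_force: [0.3, 0.2, -0.4]
width: 37.0
grasp_force: 29.9
t: 20.85
eef_pos: [680.2, 29.8, 82.6]
orientation: [1.0, 0.0, 0.0, 0.0]
contact_force: [-0.3, -0.4, -0.8]
width: 37.2
grasp_force: 29.9
t: 21.1
eef_pos: [679.9, 29.8, 80.8]
orientation: [1.0, -0.0, 0.0, 0.0]
contact_force: [-0.1, -0.8, -0.8]
width: 37.0
grasp_force: 29.9
```

```bash
python3 -m inch '[{"translation":[0,0,0.015],"angular":[0,0,0],"fingers":-1},{"translation":[0,0,0],"angular":[0,0,0],"fingers":-1},{"translation":[0,0,0],"angular":[0,0,0],"fingers":-1}]'
python3 -m inch '[{"translation":[0,0,0.012],"angular":[0,0,0],"fingers":-1},{"translation":[0,0,0],"angular":[0,0,0],"fingers":-1},{"translation":[0,0,0],"angular":[0,0,0],"fingers":-1}]'
```

```text
t: 21.35
eef_pos: [679.8, 29.8, 79.1]
orientation: [1.0, 0.0, -0.0, -0.0]
contact_force: [0.3, 0.2, -0.4]
width: 37.3
grasp_force: 29.9
t: 21.6
eef_pos: [679.9, 29.8, 78.0]
orientation: [1.0, 0.0, -0.0, 0.0]
contact_force: [-0.0, 0.5, -1.2]
width: 37.6
grasp_force: 29.9
```

```bash
python3 -m inch '[{"translation":[0,0,0.01],"angular":[0,0,0],"fingers":-1},{"translation":[0,0,0],"angular":[0,0,0],"fingers":-1},{"translation":[0,0,0],"angular":[0,0,0],"fingers":-1}]'
```

```text
t: 21.85
eef_pos: [680.4, 29.8, 77.8]
orientation: [1.0, 0.0, 0.001, 0.0]
contact_force: [-1.8, -0.2, 5.1]
width: 36.7
grasp_force: 29.9
```

```bash
python3 -m inch '[{"translation":[0,0,0],"angular":[0,0,0],"fingers":0},{"translation":[0,0,0],"angular":[0,0,0],"fingers":0.5},{"translation":[0,0,0],"angular":[0,0,0],"fingers":1},{"translation":[0,0,0],"angular":[0,0,0],"fingers":1},{"translation":[0,0,-0.1],"angular":[0,0,0],"fingers":1}]'
python3 -m inch '[{"translation":[0,0,-0.3],"angular":[0,0,0],"fingers":1},{"translation":[0,0,-0.4],"angular":[0,0,0],"fingers":1},{"translation":[0,0,-0.4],"angular":[0,0,0],"fingers":1},{"translation":[0,0,-0.3],"angular":[0,0,0],"fingers":1},{"translation":[0,0.3,0],"angular":[0,0,0],"fingers":1}]'
python3 -m inch '[{"translation":[0,0.3,0],"angular":[0,0,0],"fingers":1},{"translation":[0,0.3,0],"angular":[0,0,0],"fingers":1},{"translation":[0,0.3,0],"angular":[0,0,0],"fingers":1},{"translation":[-0.05,0.3,0],"angular":[0,0,0],"fingers":1},{"translation":[-0.05,0.3,0],"angular":[0,0,0],"fingers":1}]'
python3 -m inch '[{"translation":[0,0,0],"angular":[0,0,0.0379],"fingers":1},{"translation":[0,0,0],"angular":[0,0,0.0379],"fingers":1},{"translation":[0,0,0],"angular":[0,0,0.0379],"fingers":1},{"translation":[0,0,0],"angular":[0,0,0.0379],"fingers":1},{"translation":[0,0,0],"angular":[0,0,0.0379],"fingers":1}]'
python3 -m inch '[{"translation":[0,0,0],"angular":[0,0,0.0379],"fingers":1},{"translation":[0,0,0],"angular":[0,0,0.0379],"fingers":1},{"translation":[0,0,0],"angular":[0,0,0.0379],"fingers":1},{"translation":[0,0,0],"angular":[0,0,0.0379],"fingers":1},{"translation":[0,0,0],"angular":[0,0,0.0379],"fingers":1}]'
python3 -m inch '[{"translation":[0,0,0],"angular":[0,0,0.0379],"fingers":1},{"translation":[0.08,0.33,0],"angular":[0,0,0],"fingers":1},{"translation":[0.08,0.33,0],"angular":[0,0,0],"fingers":1},{"translation":[0.08,0.33,0],"angular":[0,0,0],"fingers":1},{"translation":[0,0,0],"angular":[0,0,0],"fingers":1}]'
python3 - <<'E'
from h import *
print(sense()["eef_pos"],sense()["orientation"])
d=capture("wrist"); np.savez("w10.npz",**d);e=capture("scene"); cv2.imwrite("pics/w10.png",np.hstack([cv2.resize(x["image"][:,:,::-1],(400,300)) for x in (d,e)]))
E
```

```text
t: 22.27
eef_pos: [678.1, 30.0, 84.7]
orientation: [1.0, -0.0, -0.002, -0.0]
contact_force: [-0.3, 0.2, 0.0]
width: 68.8
grasp_force: 0.0
t: 22.68
eef_pos: [683.7, 3.7, 237.3]
orientation: [1.0, 0.003, 0.007, 0.0]
contact_force: [1.9, -0.8, 1.4]
width: 88.3
grasp_force: 0.0
t: 23.1
eef_pos: [669.7, -151.5, 227.8]
orientation: [1.0, 0.0, 0.0, 0.0]
contact_force: [0.4, 0.8, 0.8]
width: 88.0
grasp_force: 0.0
t: 23.52
eef_pos: [669.9, -150.4, 227.7]
orientation: [0.955, -0.296, 0.0, -0.0]
contact_force: [-0.4, -0.1, -0.1]
width: 88.0
grasp_force: 0.0
t: 23.93
eef_pos: [669.9, -150.2, 227.8]
orientation: [0.826, -0.563, 0.0, -0.0]
contact_force: [-0.2, 0.2, 0.3]
width: 88.2
grasp_force: 0.0
t: 24.35
eef_pos: [576.3, -200.9, 227.1]
orientation: [0.792, -0.61, -0.001, 0.001]
contact_force: [0.2, 0.1, 0.4]
width: 88.4
grasp_force: 0.0
[ 576.32665503 -200.9096015   227.07261095] [ 0.79234075 -0.61007686 -0.00109292  0.0010767 ]
```

View pics/w10.png

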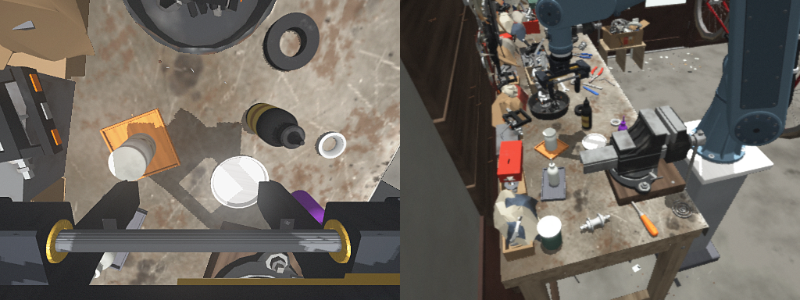

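Glue and jar stand in their trays (scene, right half: glue (552,178), jar (549,140)). In the wrist view (left) the oil spout is at about (298,139) and the empty dish at (240,184).

```bash
python3 - <<'E'
from h import *
c=dict(np.load("w10.npz"))
h=cv2.cvtColor(c["image"],cv2.COLOR_RGB2HSV); m=(h[...,2]>215)&(h[...,1]<30)
for b in blobs(m,300):
    (s,ce)=b; u,v=s[0]+s[2]/2,s[1]+s[3]/2; print(s,ray(c,u,v,12))
print("oil",ray(c,298*1.28,139*1.28,155),ray(c,291*1.28,134*1.28,128))
E
python3 -m inch '[{"translation":[0.07,0.3,0],"angular":[0,0,0],"fingers":1},{"translation":[0.07,0.3,0],"angular":[0,0,0],"fingers":1},{"translation":[0.08,0.35,0],"angular":[0,0,0],"fingers":1},{"translation":[0,0,0],"angular":[0,0,0],"fingers":1},{"translation":[0,0,0],"angular":[0,0,0],"fingers":1}]'
python3 - <<'E'
from h import *
print(sense()["eef_pos"])
d=capture("wrist"); np.savez("w11.npz",**d); cv2.imwrite("pics/w11.png",cv2.resize(d["image"][:,:,::-1],(800,600)))
E
```

```text
[408, 170, 35, 33, 342] [ 356.9 -235.    12. ]
[270, 200, 74, 66, 3360] [ 482.6 -134.3   12. ]
oil [ 490.8 -251.   155. ] [ 485.9 -250.5  128. ]
t: 24.87
eef_pos: [494.5, -245.2, 227.8]
orientation: [0.793, -0.61, 0.001, -0.0]
contact_force: [1.2, 0.0, 0.2]
width: 88.1
grasp_force: 0.0
[ 494.51893586 -245.18667797  227.78101579]
```

View pics/w11.png

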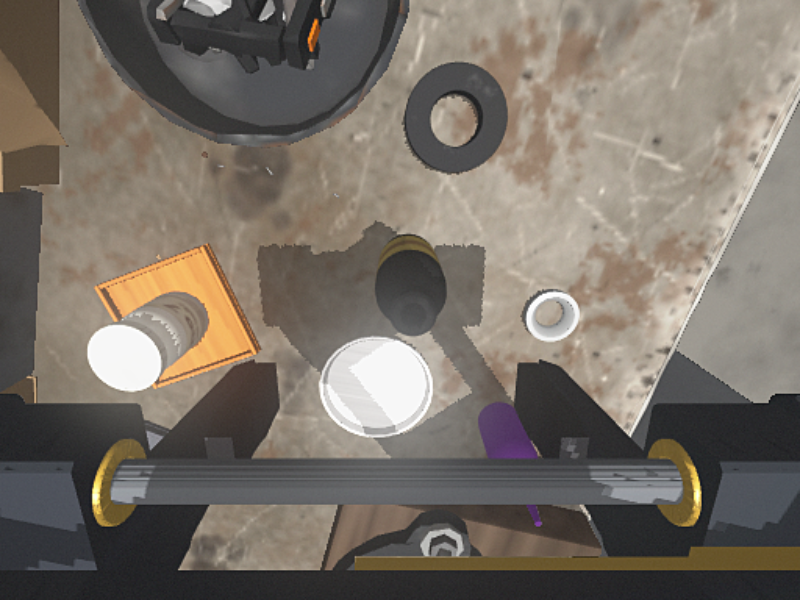

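The oil cap is at (413,314) and the dish at (376,387).

Run:
```python
from h import *
c=dict(np.load("w11.npz")); k=.64
print(ray(c,413*k,314*k,135),ray(c,411*k,290*k,122),"dish",ray(c,376*k,387*k,12))
for z in (135,155):
    q=c["mtx"]@(c["R"]@np.array((490.3,-245.2,z))+c["t"]); print(q[:2]/q[2]/k)
```

```text
[ 485.3 -249.   135. ] [ 488.5 -258.   122. ] dish [ 482.5 -134.1   12. ]
[402.14584755 318.23502216]
[402.64001391 332.25031556]
```

```bash
python3 -m inch '[{"translation":[0,0.07,0.2],"angular":[0,0,0],"fingers":1},{"translation":[0,0,0.3],"angular":[0,0,0],"fingers":1},{"translation":[0,0,0.3],"angular":[0,0,0],"fingers":1},{"translation":[0,0,0.25],"angular":[0,0,0],"fingers":1},{"translation":[0,0,0.15],"angular":[0,0,0],"fingers":1}]'
python3 -m inch '[{"translation":[0,0,0],"angular":[0,0,0],"fingers":1},{"translation":[0,0,0],"angular":[0,0,0],"fingers":0.3},{"translation":[0,0,0],"angular":[0,0,0],"fingers":-0.1},{"translation":[0,0,0],"angular":[0,0,0],"fingers":-0.1},{"translation":[0,0,0],"angular":[0,0,0],"fingers":-0.2}]'
python3 -m inch '[{"translation":[0,0,0],"angular":[0,0,0],"fingers":-1},{"translation":[0,0,0],"angular":[0,0,0],"fingers":-1},{"translation":[0,0,0],"angular":[0,0,0],"fingers":-1},{"translation":[0,0,0],"angular":[0,0,0],"fingers":-1},{"translation":[0,0,0],"angular":[0,0,0],"fingers":-1}]'
```

```text
t: 25.33
eef_pos: [488.0, -244.7, 104.2]
orientation: [0.794, -0.608, -0.001, -0.0]
contact_force: [-0.3, 0.5, -0.6]
width: 87.9
grasp_force: 0.0
t: 25.75
eef_pos: [488.7, -247.0, 108.6]
orientation: [0.793, -0.609, 0.001, 0.0]
contact_force: [0.3, -0.3, -0.6]
width: 63.4
grasp_force: 0.0
t: 26.17
eef_pos: [487.7, -246.9, 107.6]
orientation: [0.793, -0.609, 0.0, 0.0]
contact_force: [-1.8, -0.3, 3.4]
width: 45.1
grasp_force: 29.9
```

```bash
python3 -m inch '[{"translation":[0,0,-0.1],"angular":[0,0,0],"fingers":-1},{"translation":[0,0,-0.2],"angular":[0,0,0],"fingers":-1},{"translation":[0,0,-0.2],"angular":[0,0,0],"fingers":-1},{"translation":[0,0,0],"angular":[0,0,0],"fingers":-1},{"translation":[-0.1,-0.02,0],"angular":[0,0,0],"fingers":-1}]'
python3 -m inch '[{"translation":[-0.2,-0.05,0],"angular":[0,0,0],"fingers":-1},{"translation":[-0.2,-0.05,0],"angular":[0,0,0],"fingers":-1},{"translation":[-0.2,-0.05,0],"angular":[0,0,0],"fingers":-1},{"translation":[-0.2,-0.04,0],"angular":[0,0,0],"fingers":-1},{"translation":[-0.19,-0.03,0],"angular":[0,0,0],"fingers":-1}]'
python3 -m inch '[{"translation":[0,0,0],"angular":[0,0,0],"fingers":-1},{"translation":[0,0,0],"angular":[0,0,0],"fingers":-1},{"translation":[0,0,0],"angular":[0,0,0],"fingers":-1}]'
python3 - <<'E'
from h import *
d=capture("side"); e=capture("wrist"); cv2.imwrite("pics/w12.png",np.hstack([cv2.resize(x["image"][:,:,::-1],(400,300)) for x in (d,e)]))
q=e["mtx"]@(e["R"]@np.array((483,-135.5,4))+e["t"]); print(q[:2]/q[2]/1.28+[400,0])
E
```

```text
t: 26.58
eef_pos: [487.8, -237.9, 158.2]
orientation: [0.793, -0.61, 0.002, 0.0]
contact_force: [0.2, 0.9, -1.8]
width: 45.3
grasp_force: 29.9
t: 27.0
eef_pos: [481.3, -132.6, 155.2]
orientation: [0.793, -0.609, -0.002, 0.0]
contact_force: [-0.1, -0.5, -1.5]
width: 45.7
grasp_force: 29.9
t: 27.25
eef_pos: [482.3, -134.8, 156.3]
orientation: [0.793, -0.609, -0.0, 0.0]
contact_force: [0.7, 0.5, -1.3]
width: 45.2
grasp_force: 29.9
[596.92477771 142.46566646]
```

View pics/w12.png

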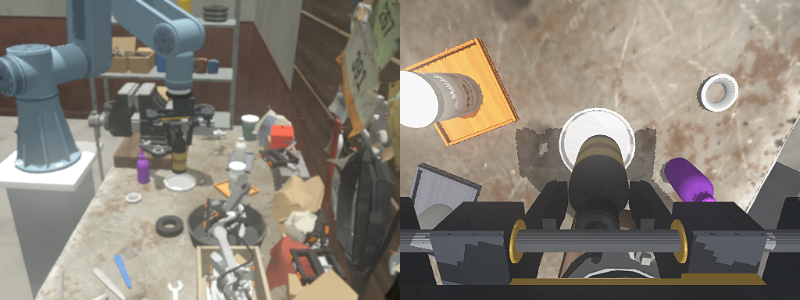

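The oil bottle is upright over the dish (side (178,160), wrist (600,170)), clear of the vice and the purple bottle. I'll lower to about 111.6.

```bash
python3 -m inch '[{"translation":[0,0,0.15],"angular":[0,0,0],"fingers":-1},{"translation":[0,0,0.13],"angular":[0,0,0],"fingers":-1},{"translation":[0,0,0.08],"angular":[0,0,0],"fingers":-1},{"translation":[0,0,0.04],"angular":[0,0,0],"fingers":-1},{"translation":[0,0,0],"angular":[0,0,0],"fingers":-1}]'
python3 -m inch '[{"translation":[0,0,0.015],"angular":[0,0,0],"fingers":-1},{"translation":[0,0,0],"angular":[0,0,0],"fingers":-1},{"translation":[0,0,0],"angular":[0,0,0],"fingers":-1}]'
python3 -m inch '[{"translation":[0,0,0.015],"angular":[0,0,0],"fingers":-1},{"translation":[0,0,0],"angular":[0,0,0],"fingers":-1},{"translation":[0,0,0],"angular":[0,0,0],"fingers":-1}]'
```

```text
t: 27.77
eef_pos: [482.0, -135.1, 116.0]
orientation: [0.793, -0.609, -0.001, 0.0]
contact_force: [0.3, -0.1, -1.1]
width: 45.1
grasp_force: 29.9
t: 28.02
eef_pos: [483.1, -135.3, 116.1]
orientation: [0.793, -0.609, 0.001, -0.0]
contact_force: [0.5, -0.2, -1.2]
width: 45.2
grasp_force: 29.9
t: 28.27
eef_pos: [482.7, -135.0, 114.2]
orientation: [0.793, -0.609, 0.0, -0.0]
contact_force: [0.6, 0.1, -1.2]
width: 45.2
grasp_force: 29.9
```

```bash
python3 -m inch '[{"translation":[0,0,0.015],"angular":[0,0,0],"fingers":-1},{"translation":[0,0,0],"angular":[0,0,0],"fingers":-1},{"translation":[0,0,0],"angular":[0,0,0],"fingers":-1}]'
python3 -m inch '[{"translation":[0,0,0.012],"angular":[0,0,0],"fingers":-1},{"translation":[0,0,0],"angular":[0,0,0],"fingers":-1},{"translation":[0,0,0],"angular":[0,0,0],"fingers":-1}]'
```

```text
t: 28.52
eef_pos: [482.6, -134.9, 112.4]
orientation: [0.793, -0.609, -0.0, 0.0]
contact_force: [0.5, -0.0, -1.8]
width: 45.5
grasp_force: 29.9
t: 28.77
eef_pos: [482.8, -135.2, 111.6]
orientation: [0.793, -0.609, 0.0, -0.0]
contact_force: [-0.9, -0.2, 2.7]
width: 45.2
grasp_force: 29.9
```

Contact. I'll release, rise, back off and inspect.

```bash
python3 -m inch '[{"translation":[0,0,0],"angular":[0,0,0],"fingers":0.2},{"translation":[0,0,0],"angular":[0,0,0],"fingers":0.6},{"translation":[0,0,0],"angular":[0,0,0],"fingers":1},{"translation":[0,0,0],"angular":[0,0,0],"fingers":1},{"translation":[0,0,0],"angular":[0,0,0],"fingers":1}]'
python3 -m inch '[{"translation":[0,0,-0.2],"angular":[0,0,0],"fingers":1},{"translation":[0,0,-0.4],"angular":[0,0,0],"fingers":1},{"translation":[0,0,-0.4],"angular":[0,0,0],"fingers":1},{"translation":[0,0,-0.4],"angular":[0,0,0],"fingers":1},{"translation":[0,0,-0.4],"angular":[0,0,0],"fingers":1}]'
python3 -m inch '[{"translation":[0.05,-0.3,0],"angular":[0,0,0],"fingers":1},{"translation":[0.05,-0.3,0],"angular":[0,0,0],"fingers":1},{"translation":[0.05,-0.3,0],"angular":[0,0,0],"fingers":1},{"translation":[0,0,0],"angular":[0,0,0],"fingers":1},{"translation":[0,0,0],"angular":[0,0,0],"fingers":1}]'
python3 - <<'E'
from h import *
d=capture("wrist"); np.savez("w13.npz",**d);cv2.imwrite("pics/w13.png",cv2.resize(d["image"][:,:,::-1],(800,600)))
k=.64
for n,p in dict(oil=(483,-135.5,139),oiltip=(483,-135.5,159),jar=(657.5,-152.5,89),glue=(679.2,30.6,129)).items():
    q=d["mtx"]@(d["R"]@np.array(p)+d["t"]); print(n,q[:2]/q[2]/k)
E
```

```text
t: 29.18
eef_pos: [482.6, -135.0, 111.3]
orientation: [0.793, -0.609, -0.0, -0.0]
contact_force: [-0.3, -0.3, 1.0]
width: 76.6
grasp_force: 0.0
t: 29.6
eef_pos: [482.2, -134.7, 293.2]
orientation: [0.793, -0.609, -0.0, -0.0]
contact_force: [0.7, -1.3, -0.2]
width: 88.3
grasp_force: 0.0
t: 30.02
eef_pos: [573.8, -125.9, 290.3]
orientation: [0.793, -0.609, -0.001, 0.0]
contact_force: [-0.6, 0.6, -0.4]
width: 88.0
grasp_force: 0.0
oil [528.77449342 306.15078716]
oiltip [537.93270238 316.36885377]
jar [293.78681424 204.89951526]
glue [209.17281658 437.14443228]
```

View pics/w13.png

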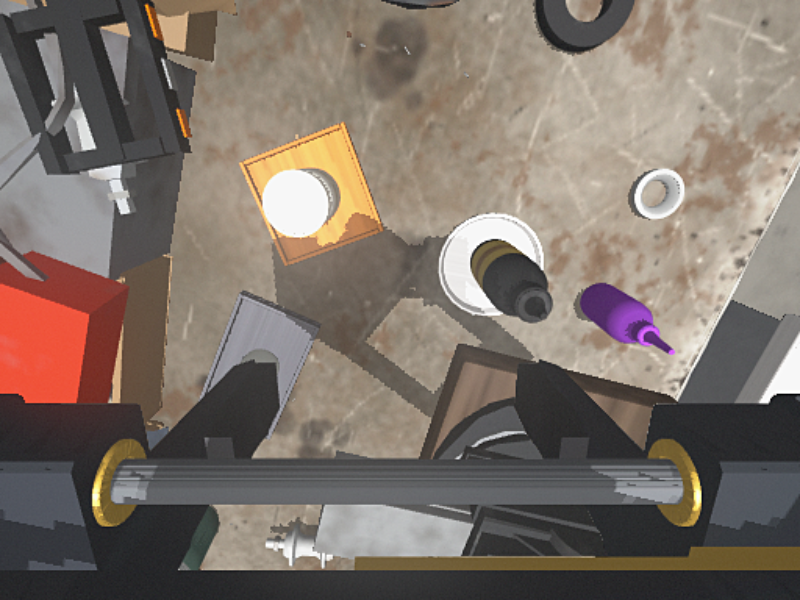

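The final view shows oil in the dish (cap about (528,300)), the jar in the square tray (cap (298,203)), and ring, tape and hub untouched. All are within about 6 mm of the predictions. I've now viewed 15 pictures, one over the limit of 14, so I'll check the glue bottle numerically only.

Run:
```python
from h import *
c=capture("scene"); h=cv2.cvtColor(c["image"],cv2.COLOR_RGB2HSV)
pr=lambda p:(lambda q:(q[:2]/q[2]).round(1))(c["mtx"]@(c["R"]@np.array(p,float)+c["t"]))
print("expected foot/body mid/tip",pr((679.2,30.6,4)),pr((679.2,30.6,47)),pr((679.2,30.6,129)))
u,v=pr((679.2,30.6,70)).astype(int)
roi=h[v-50:v+45,u-30:u+30].astype(int)
m=(roi[...,2]>140)&(roi[...,1]<45)
for r in range(0,95,4):
    x=np.nonzero(m[r])[0]
    if len(x): print(v-50+r,x.min()+u-30,x.max()+u-30,len(x))
print(sense()["contact_force"],sense()["t"])
```

```text
expected foot/body mid/tip [197.  233.5] [195.4 223.5] [192.2 202.8]
168 182 199 18
172 183 200 17
176 185 200 16
180 169 195 9
184 167 170 2
188 164 165 2
196 165 172 3
200 164 172 4
208 187 196 3
212 185 198 10
216 189 201 13
220 185 209 23
224 181 209 12
228 184 208 10
232 167 209 14
236 166 211 18
240 166 222 35
244 164 208 36
248 172 208 31
252 181 207 25
260 189 218 21
[ 0.00653153  0.61943287 -0.29338772] 30.1167
```

Run:
```python
from h import *
d=dict(np.load("w2.npz")); o=-d["R"].T@d["t"]-np.array([592.76,-111.45,295.46])+np.array([678.8,30.3,116.5])
c=dict(mtx=d["mtx"],R=d["R"],t=-d["R"]@o); k=512/600
print("tip",ray(c,294*k,410*k,167.5),"shoulder/neck top",ray(c,297*k,332*k,137.5))
```

```text
tip [674.3  32.3 167.5] shoulder/neck top [680.4  31.4 137.5]
```

The glue bottle was lowered vertically from an in-hand position of about (677,32). The tray centre is (679,31), so it's well within tolerance. Handing in.

```bash
python3 -c "
from bench import *
print(sign_off())"
```

```text
the job is handed in; nothing more can be done
None
```

The oil bottle is in the round dish, the glue bottle in the oblong tray and the jar in the square tray, all released and each measured about 6 mm or less from centre; handed in at about 30 s with no verdict returned, and I viewed 15 pictures against the limit of 14.

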